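# Tip a standing bar end into a vee cradle and push it home

### The arm

A 6-joint arm with a two-finger parallel gripper is mounted at the origin on a cart in front of the work surface, level with it; the furniture and walls round the work are solid. World frame = base frame: x ahead of the robot, y to its left, z up, the work surface at z = 0. Lengths are in m, angles in degrees, forces in N, time in s.
With the tool pointing down it reaches from about 0.35 to 0.85 m from the base axis. Payload 8.1 kg.
Tool frame: the origin (TCP) lies midway between the tips of the shut fingers; the grasp point (between the pads) lies pinch_z behind it (pinch_z is the distance from the TCP to the grasp point, in m); z points along the fingers, y is the line along which they close (so a half turn about z gives the same grasp; the last joint's range is limited). The gripper opens to 93 mm and grips with 3 to 60 N. Pads are 15 mm wide; open, the fingers measure 128 mm over their backs; the gripper's body (75 mm by 188 mm) begins 65 mm behind the grasp point.
Start: joints at [-79.091, 7.471, 85.268, -0, 87.261, -4.893], TCP at [0.163, -0.577, 0.219] pointing down, gripper open.
Joint ranges: [-169.43, 169.43], [-51.17, 129.36], [1.28, 143.12], [-76.62, 256.62], [0, 156.53], [-152.29, 152.29]. Speed limits (degrees/s): [136.94, 136.94, 159.86, 180, 180, 180].

### API

Orientations are given as a 3x3 rotation matrix whose columns are the frame's x, y, z axes.
In Python, from rig import * gives the robot as it stands.
- The arm moves only by the tool jog_arm, never from a script. Its argument "rows" is a list of rows, each an object of numbers: "dx", "dy", "dz": the shift along the tool's x, y, z in m; "yaw": the turn about the tool's z in rad. In form: [{"dx": .., "dy": .., "dz": .., "yaw": ..}, ...]. A call has 1 to 20 rows; each row shifts and turns the commanded pose from where the row before left it, along the tool's axes as they then stand; what a row does not reach is not made up. A row lasts 1/10 s, in which the tool goes at most 50 mm and 8.59 degrees, less where a joint would pass 70% of its speed; a pose out of reach is approached as far as the arm can. A call with a gripper value outside its range is refused whole. "jaw" is the finger opening in m, from 0 to 0.093, set as the call begins (left out, the last holds). The fingers move at their own pace and stop on an object; "newtons" is the grip in N (left out, the last holds). Time passes only in rows, so rows that do not move let the fingers close. It gives the time, the measured TCP pose, the force, the opening and the grip force at its end, in the units of the state.
- read_state(): the state, without advancing time (a new reading comes with each control period).
- get_image(name): name is "scene" or "top" or "wrist"; returns a dict with "frame" (384x512x3 uint8, red, green, blue), "fovy" (degrees; the focal length in pixels is half the picture's height over the tangent of half this angle, whatever the lens; pixels are square), "cx", "cy" (the principal point, pixels), "rvec" (rotation vector, rad) and "tvec" (3), from world to camera coordinates, as OpenCV has them. Camera axes: x right, y down, z forward; pixel columns grow to the right and rows downward; lengths in m; the calibration is good to about 2 mm. A picture is of the moment at which its call begins. There is no depth.
- sign_off(): hands the job in; it is judged then, once.
Trained networks look in a picture, given as the dict that the camera call returned (one of the last four; its "shot" number tells which), for a name from the list of things; names that differ only in an ending like _2 or _b are one class to them, and where a whole thing is asked for, a point or a joint stands for the part that bears it (a point fixed in the world has none). Each returns a list of dicts, best first, with "score" (0 to 1); they miss things now and then, are a little off and sometimes report something else, mostly with a low value. They report only what shows in the picture. A call takes as long as a camera call. They do not tell look-alikes from the thing itself.
- regions_of(picture, label): "pixels" (384x512 bool, what is visible of it) and "point" ([row, column] in pixels, amid what is visible of it).
- landmark_of(picture, label): "point" ([row, column] in pixels: a listed point, or the origin of a listed thing).
The state is a dict: "t": time; "joint_positions": joint angles; "joint_vel": joint speeds; "joint_torque": joint torques, N m; "tcp_pos": TCP position; "tool_rot": TCP orientation; "ft_force": force on the tool from outside, world axes, zero at the start; "moment": the same for the moment, N m; "opening": opening from 0.0 (shut) to 1.0 (fully open); "finger_force": force on a finger pad.
Only numpy, scipy, OpenCV 4.12 (cv2) and the standard library are available. Lean on these libraries where they do the work, as an engineer would, in place of code of your own. Each camera call takes 0.05 s, during which the arm holds its last target. There are 200 camera calls.

### The job

The brown round bar end stands on the loading step of the vee cradle: push against its upper part so that it tips over and lies down in the vee groove, then push it along the groove until its end rests against the yellow stop plate. Only push with the fingertips or the outside of the fingers: do not take the bar between the fingers or lift it, and leave the other things on the bench alone.

Things in the scene. Friction and masses are not known exactly. Their poses are not given: they have to be found in the camera images.
- bar: brown round steel bar end with bright sawn ends, 32 mm in diameter, 48 mm long, about 0.3 kg, at the start upright on the loading step. Origin: centre of the end that is underneath at the start; z runs along the bar to its other end. Tipped, it pivots on the rim of this lower end and lies with it towards the loading step. Sliding it along the groove takes up to 10 N
- bar_mid (a point): the middle of the bar, on its axis, 24 mm from either end
- bar_top (a point): centre of the bar's end face that is on top at the start; this end goes against the stop plate
- cradle: aluminium vee cradle on a dark base plate 180 x 80 mm, fixed to the bench. Origin: centre of its underside, on the bench; x runs along the groove from the loading step to the stop plate, z up. Along x: flat loading step from -75 to -30 mm, open 90 degree vee groove from -30 to +65 mm, yellow stop plate. Nothing is above it
- cradle_step (a point): centre of the top of the flat loading step, 45 mm long, 46 mm wide, 30 mm above the bench; cradle x = -52.5 mm; axes as the cradle's
- cradle_groove (a point): on the bottom line of the vee groove, half-way along it, 23 mm above the bench; cradle x = +17.5 mm. The groove is 95 mm long; its upper edges, 22 mm either side of the middle, are 45 mm above the bench, and its flanks reach 31 mm either side. The bar lies in it with its axis 46 mm above the bench
- cradle_stop (a point): centre of the face of the yellow stop plate, 46 mm above the bench; cradle x = +65 mm. The plate is 60 mm wide, 12 mm thick, its top 62 mm above the bench. Home, the bar's end touches it and the bar's middle is at cradle x = +41 mm
- oil: white squeeze oil bottle with a red spout, 48 mm across, 160 mm tall, bystander; origin: centre of its underside
- puck: black round resin-mounted specimen, 30 mm across, 18 mm tall, bystander; origin: centre of its underside
- block: round steel hardness reference block, 64 mm across, 15 mm tall, bystander; origin: centre of its underside
- tape: roll of yellow tape lying flat, 70 mm across, 18 mm tall, bystander; origin: centre of its underside
Mind the look-alikes: they are no part of the job. Leave any black or orange look-alike of the bar alone.

How it is judged:
By the outcome, as a careful person would: the job done as asked, in the order asked, and still so for the second after the job is handed in, with the robot touching nothing.
It also fails if it takes over 40 s, if anything falls off the work surface, if the arm or the gripper's body presses on something with over 40 N, if the wrist force passes 120 N, or if a joint passes its speed limit or range.

## Working session

There is one attempt and no reset: what is moved stays moved. The work goes in short steps, Python scripts to look and compute and a tool call to move; the robot and the scene stay as the last step left them, time stands still between calls to the robot, and variables do not carry over. Pictures are saved under pics/ and viewed, at most 10 in all, crops included, and the job is handed in when it is done.

Besides the shell and the picture viewer there is one more tool, called after "Call:" as name([rows], argument=value, ...), one row to a line, values as JSON. jog_arm: Moves the arm, as the interface text tells. Its arguments: {"type":"object","properties":{"rows":{"type":"array"},"jaw":{"type":"number"},"newtons":{"type":"number"}},"required":["rows"]}

```bash
mkdir -p pics; cat > h.py <<'E'
from rig import *
import numpy as np, cv2
def K(p):
    f=192/np.tan(np.radians(p["fovy"])/2); return f
def ray(p,rc):
    R=cv2.Rodrigues(np.array(p["rvec"],float))[0]; t=np.array(p["tvec"],float).ravel()
    d=np.array([(rc[1]-p["cx"])/K(p),(rc[0]-p["cy"])/K(p),1.]); return -R.T@t, R.T@d
def onz(p,rc,z):
    o,d=ray(p,rc); return o+d*(z-o[2])/d[2]
def proj(p,X):
    R=cv2.Rodrigues(np.array(p["rvec"],float))[0]; c=R@np.array(X,float)+np.array(p["tvec"],float).ravel()
    return [c[1]/c[2]*K(p)+p["cy"], c[0]/c[2]*K(p)+p["cx"]]
def save(p,n,box=None,s=1):
    im=p["frame"][...,::-1]
    if box: im=im[box[0]:box[1],box[2]:box[3]]
    cv2.imwrite("pics/"+n,cv2.resize(im,None,fx=s,fy=s,interpolation=cv2.INTER_CUBIC))
E
python3 - <<'E'
from h import *
s=read_state();print(s["t"],s["tcp_pos"],np.round(s["tool_rot"],3).tolist(),s["opening"],s["ft_force"])
import cv2
ims=[]
for n in("scene","top"):
    p=get_image(n);ims.append(p["frame"][...,::-1])
    o,_=ray(p,[192,256]);print(n,p["fovy"],np.round(o,3))
    for l,z in(("bar",.03),("bar_top",.078),("cradle",0),("cradle_step",.03),("cradle_groove",.023),("cradle_stop",.046),("oil",0),("puck",0),("block",0),("tape",0)):
        print(l,[(round(q["score"],2),np.round(q["point"]).tolist(),np.round(onz(p,q["point"],z)[:2],3).tolist()) for q in landmark_of(p,l)][:3])
    cv2.imwrite("pics/%s.png"%n,ims[-1])
E
```

```text
0.0 [ 0.16329256 -0.57677754  0.21761478] [[0.962, 0.272, -0.0], [0.272, -0.962, 0.002], [0.0, -0.002, -1.0]] 0.9975490300189007 [0.2046689  0.74365226 0.20950723]
scene 54.50922363433677 [0.219 0.451 0.647]
bar [(0.9, [255.0, 252.0], [0.493, 0.008]), (0.85, [208.0, 307.0], [0.462, -0.192]), (0.54, [202.0, 305.0], [0.476, -0.21])]
bar_top [(0.93, [258.0, 280.0], [0.421, 0.018]), (0.82, [242.0, 252.0], [0.489, 0.013]), (0.52, [194.0, 307.0], [0.465, -0.186])]
cradle [(0.68, [216.0, 282.0], [0.511, -0.161]), (0.51, [205.0, 306.0], [0.482, -0.233])]
cradle_step [(0.59, [207.0, 302.0], [0.475, -0.19])]
cradle_groove [(0.63, [212.0, 278.0], [0.516, -0.146])]
cradle_stop [(0.94, [204.0, 259.0], [0.558, -0.121])]
oil [(0.62, [227.0, 169.0], [0.717, 0.028])]
puck [(0.55, [321.0, 274.0], [0.38, 0.099])]
block [(0.66, [199.0, 354.0], [0.387, -0.327])]
tape [(0.58, [193.0, 202.0], [0.732, -0.117])]
top 51.62802311247597 [ 0.483 -0.121  1.18 ]
bar [(0.66, [220.0, 280.0], [0.465, -0.192]), (0.6, [205.0, 214.0], [0.513, -0.002]), (0.5, [233.0, 217.0], [0.431, -0.007])]
bar_top [(0.65, [233.0, 213.0], [0.435, -0.002]), (0.56, [222.0, 279.0], [0.462, -0.184]), (0.41, [205.0, 217.0], [0.51, -0.013])]
cradle [(0.68, [208.0, 268.0], [0.501, -0.156])]
cradle_step []
cradle_groove [(0.7, [201.0, 263.0], [0.522, -0.143]), (0.67, [221.0, 278.0], [0.462, -0.186])]
cradle_stop [(0.59, [186.0, 253.0], [0.563, -0.114])]
oil [(0.82, [136.0, 206.0], [0.722, 0.023])]
puck [(0.55, [246.0, 183.0], [0.395, 0.096]), (0.53, [220.0, 278.0], [0.465, -0.186]), (0.19, [202.0, 264.0], [0.518, -0.147])]
block [(0.56, [242.0, 320.0], [0.398, -0.31])]
tape [(0.77, [131.0, 257.0], [0.732, -0.128])]
```

```bash
python3 - <<'E'
from h import *
a=cv2.imread("pics/scene.png")[150:350,120:400];b=cv2.imread("pics/top.png")[110:270,160:350]
cv2.imwrite("pics/a.png",cv2.resize(a,None,fx=2.8,fy=2.8,interpolation=2));cv2.imwrite("pics/b.png",cv2.resize(b,None,fx=3.7,fy=3.7,interpolation=2))
E
```

```text
(no output)
```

View pics/a.png

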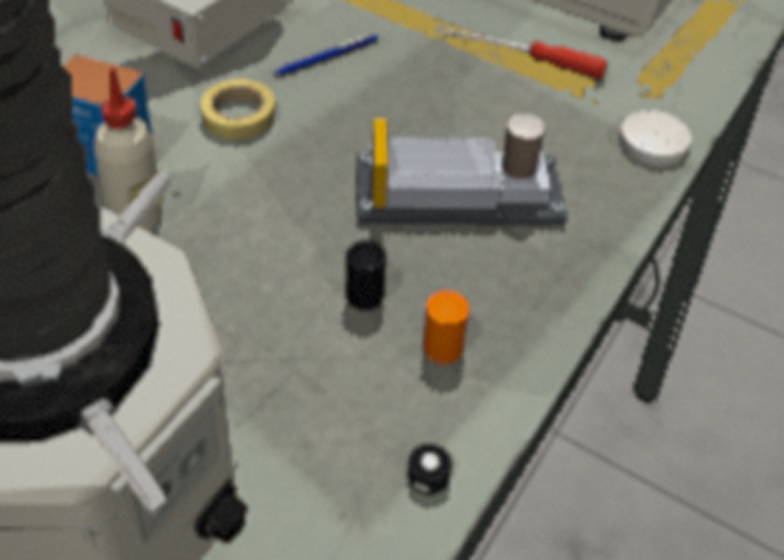

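View pics/b.png

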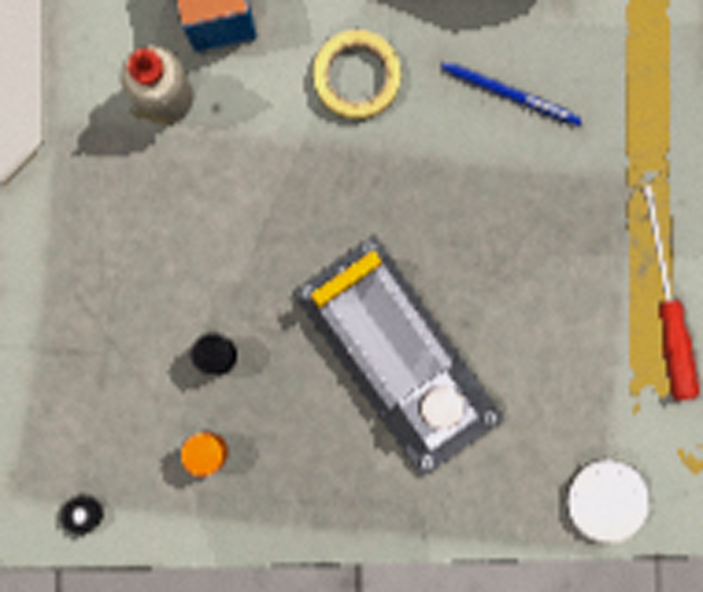

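Candidates for the bar: brown upright on the step (scene 202,306; top 220,279), black (scene 248,250), and orange (scene 266,279). I choose the brown one on the step, and I'll check it with the wrist camera when near. The groove direction is about 35° in world.

Call:
jog_arm([
  {"yaw": -0.147},
  {"yaw": -0.147},
  {"yaw": -0.147},
  {"yaw": -0.147},
  {"yaw": -0.147},
  {"yaw": -0.147},
  {"yaw": -0.147},
  {"yaw": -0.147},
  {"yaw": -0.147},
  {"yaw": -0.147},
  {"yaw": -0.147},
  {"yaw": -0.147},
  {"yaw": -0.147},
  {},
], jaw=0, newtons=20)

```text
invalid input at $.rows[0]: expected keys dx, dy, dz, yaw
```

Call:
jog_arm([
  {"dx": 0.0148,"dy": 0.0394},
  {"dx": 0.0148,"dy": 0.0394},
  {"dx": 0.0148,"dy": 0.0394},
  {"dx": 0.0148,"dy": 0.0394},
  {"dx": 0.0148,"dy": 0.0394},
  {"dx": 0.0148,"dy": 0.0394},
  {"dx": 0.0148,"dy": 0.0394},
  {"dx": 0.0148,"dy": 0.0394},
  {"dx": 0.0148,"dy": 0.0394},
  {"dx": 0.0148,"dy": 0.0394},
  {},
  {},
])

```text
invalid input at $.rows[0]: expected keys dx, dy, dz, yaw
```

```bash
python3 - <<'E'
from h import *
s=read_state();print(s["t"],s["tcp_pos"],np.round(s["tool_rot"],3).tolist(),s["opening"],s["ft_force"],pinch_z if "pinch_z" in globals() else "")
for n in("top","wrist"):
    p=get_image(n)
    o,_=ray(p,[192,256]);print(n,p["fovy"],np.round(o,3))
    for l,z in(("bar",.03),("bar_top",.078),("cradle",0),("cradle_step",.03),("cradle_groove",.023),("cradle_stop",.046)):
        print(l,[(round(q["score"],2),np.round(q["point"]).tolist(),np.round(onz(p,q["point"],z)[:2],4).tolist()) for q in landmark_of(p,l)][:3])
save(p,"w1.png",s=1.5)
E
```

```text
1.1 [ 0.16343696 -0.57732274  0.21866554] [[0.962, 0.272, 0.0], [0.272, -0.962, -0.0], [0.0, 0.0, -1.0]] 0.9986423905113271 [-0.06292583  0.52785923 -0.0819441 ] 0.0188
top 51.62802311247597 [ 0.483 -0.121  1.18 ]
bar [(0.67, [206.0, 216.0], [0.5083, -0.0057]), (0.58, [230.0, 215.0], [0.4392, -0.0018]), (0.43, [220.0, 278.0], [0.4653, -0.185])]
bar_top [(0.7, [208.0, 268.0], [0.4984, -0.1542]), (0.58, [238.0, 212.0], [0.4217, 0.0012]), (0.51, [222.0, 280.0], [0.4615, -0.1866])]
cradle [(0.83, [208.0, 269.0], [0.5003, -0.1596])]
cradle_step [(0.61, [222.0, 278.0], [0.4584, -0.184]), (0.42, [200.0, 264.0], [0.5254, -0.1461]), (0.39, [223.0, 281.0], [0.4557, -0.1923])]
cradle_groove [(0.71, [202.0, 264.0], [0.5184, -0.145])]
cradle_stop [(0.78, [186.0, 251.0], [0.563, -0.1094])]
wrist 65.93954281789398 [ 0.235 -0.557  0.383]
bar []
bar_top []
cradle []
cradle_step []
cradle_groove []
cradle_stop []
```

View pics/w1.png

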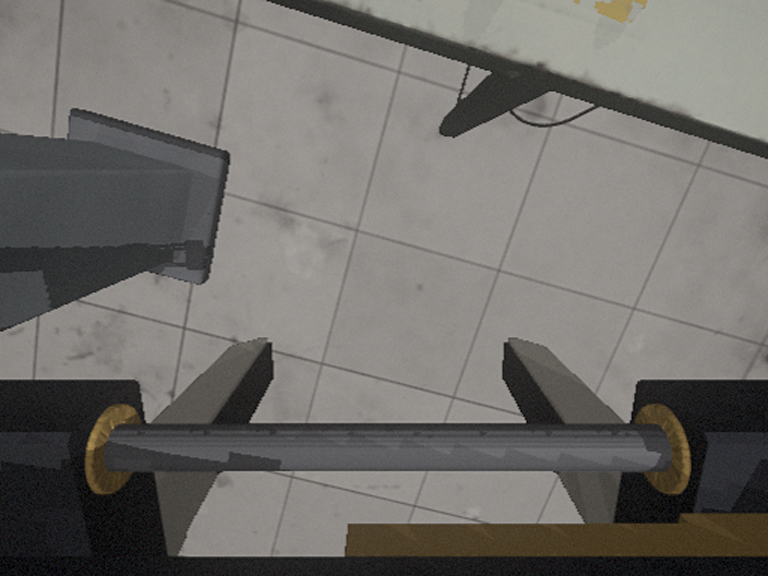

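All four keys are needed in each row. The picture shows the floor and the open fingers, and the arm has not moved.

Call:
jog_arm([
  {"dx": 0,"dy": 0,"dz": 0,"yaw": -0.147},
  {"dx": 0,"dy": 0,"dz": 0,"yaw": -0.147},
  {"dx": 0,"dy": 0,"dz": 0,"yaw": -0.147},
  {"dx": 0,"dy": 0,"dz": 0,"yaw": -0.147},
  {"dx": 0,"dy": 0,"dz": 0,"yaw": -0.147},
  {"dx": 0,"dy": 0,"dz": 0,"yaw": -0.147},
  {"dx": 0,"dy": 0,"dz": 0,"yaw": -0.147},
  {"dx": 0,"dy": 0,"dz": 0,"yaw": -0.147},
  {"dx": 0,"dy": 0,"dz": 0,"yaw": -0.147},
  {"dx": 0,"dy": 0,"dz": 0,"yaw": -0.147},
  {"dx": 0,"dy": 0,"dz": 0,"yaw": -0.147},
  {"dx": 0,"dy": 0,"dz": 0,"yaw": -0.147},
  {"dx": 0,"dy": 0,"dz": 0,"yaw": -0.147},
  {"dx": 0,"dy": 0,"dz": 0,"yaw": 0},
], jaw=0, newtons=20)

```text
t: 3.2
tcp_pos: [0.1634, -0.5773, 0.2186]
tool_rot: [[-0.58, 0.815, -0.0], [0.815, 0.58, 0.0], [0.0, -0.0, -1.0]]
ft_force: [0.7, -0.1, 0.2]
opening: 0.003
finger_force: 0.0
```

Call:
jog_arm([
  {"dx": 0.0148,"dy": 0.0394,"dz": 0,"yaw": 0},
  {"dx": 0.0148,"dy": 0.0394,"dz": 0,"yaw": 0},
  {"dx": 0.0148,"dy": 0.0394,"dz": 0,"yaw": 0},
  {"dx": 0.0148,"dy": 0.0394,"dz": 0,"yaw": 0},
  {"dx": 0.0148,"dy": 0.0394,"dz": 0,"yaw": 0},
  {"dx": 0.0148,"dy": 0.0394,"dz": 0,"yaw": 0},
  {"dx": 0.0148,"dy": 0.0394,"dz": 0,"yaw": 0},
  {"dx": 0.0148,"dy": 0.0394,"dz": 0,"yaw": 0},
  {"dx": 0.0148,"dy": 0.0394,"dz": 0,"yaw": 0},
  {"dx": 0.0148,"dy": 0.0394,"dz": 0,"yaw": 0},
  {"dx": 0,"dy": 0,"dz": 0,"yaw": 0},
  {"dx": 0,"dy": 0,"dz": 0,"yaw": 0},
])

```text
t: 4.4
tcp_pos: [0.3999, -0.2282, 0.2187]
tool_rot: [[-0.577, 0.817, -0.0], [0.817, 0.577, -0.0], [-0.0, -0.0, -1.0]]
ft_force: [-0.1, 0.0, -0.4]
opening: 0.005
finger_force: 0.0
```

```bash
python3 - <<'E'
from h import *
s=read_state();print(s["t"],s["tcp_pos"],np.round(s["tool_rot"],3).tolist(),s["opening"],s["ft_force"],s["joint_positions"])
for n in("top","wrist"):
    p=get_image(n)
    o,_=ray(p,[192,256]);print(n,np.round(o,3))
    for l,z in(("bar",.03),("bar_top",.078),("cradle",0),("cradle_step",.03),("cradle_groove",.023),("cradle_stop",.046)):
        print(l,[(round(q["score"],2),np.round(q["point"]).tolist(),np.round(onz(p,q["point"],z)[:2],4).tolist()) for q in landmark_of(p,l)][:3])
save(p,"w2.png",s=1.5)
E
```

```text
4.4 [ 0.39985346 -0.22824593  0.21874416] [[-0.577, 0.817, -0.0], [0.817, 0.577, -0.0], [-0.0, -0.0, -1.0]] 0.004531226253687876 [-0.13045566  0.00780191 -0.36581725] [-3.60872391e+01 -1.47096280e+01  1.06504362e+02 -1.97600973e-02
  8.81910925e+01 -7.13403953e+01]
top [ 0.483 -0.121  1.18 ]
bar [(0.59, [235.0, 215.0], [0.4257, -0.0027]), (0.56, [221.0, 280.0], [0.4634, -0.1916])]
bar_top [(0.57, [206.0, 218.0], [0.5096, -0.0163]), (0.44, [222.0, 278.0], [0.46, -0.1824]), (0.41, [234.0, 213.0], [0.431, -0.0006])]
cradle [(0.71, [209.0, 271.0], [0.4979, -0.1652]), (0.5, [221.0, 279.0], [0.4624, -0.1881]), (0.47, [202.0, 263.0], [0.5185, -0.1421])]
cradle_step [(0.65, [221.0, 279.0], [0.4627, -0.1864])]
cradle_groove [(0.96, [200.0, 264.0], [0.523, -0.1456])]
cradle_stop [(0.74, [186.0, 252.0], [0.5636, -0.112]), (0.41, [130.0, 256.0], [0.7266, -0.1256]), (0.34, [221.0, 279.0], [0.4635, -0.186])]
wrist [ 0.357 -0.169  0.383]
bar [(0.78, [175.0, 320.0], [0.4607, -0.1854]), (0.62, [78.0, 436.0], [0.4974, -0.0248]), (0.58, [32.0, 395.0], [0.4288, -0.0168])]
bar_top [(0.93, [74.0, 464.0], [0.4981, -0.026]), (0.76, [19.0, 413.0], [0.4252, -0.0201]), (0.59, [188.0, 330.0], [0.4638, -0.1885])]
cradle [(0.92, [173.0, 358.0], [0.5083, -0.156])]
cradle_step [(0.78, [178.0, 320.0], [0.4628, -0.1882]), (0.56, [181.0, 328.0], [0.4726, -0.1862])]
cradle_groove [(0.66, [174.0, 374.0], [0.5162, -0.1465])]
cradle_stop [(0.55, [182.0, 425.0], [0.5619, -0.121])]
```

View pics/w2.png

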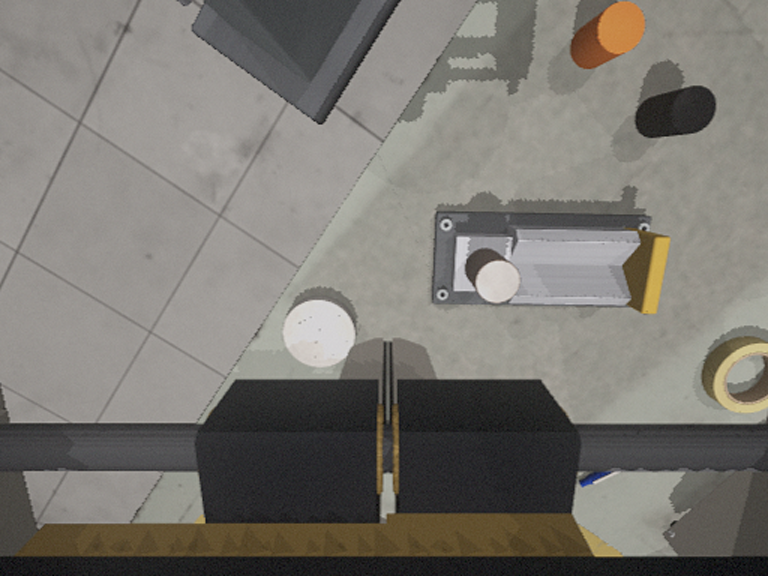

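```bash
python3 - <<'E'
from h import *
p=get_image("wrist")
s=read_state();R=s["tool_rot"];T=s["tcp_pos"]
def t(name,x,y,z):
    X=onz(p,[y/1.5,x/1.5],z);print(name,np.round(X,4),"tool xy",np.round((R.T@(X-T))[:2],4))
for z in(.008,):
  t("baseTL",435,211,z);t("baseBL",433,303,z);t("baseTR",651,215,z)
t("bartop",497,281,.078)
t("stepTL",457,236,.03);t("stepBL",455,292,.03)
t("grTL",515,229,.045);t("grTR",640,231,.045);t("grBL",510,306,.045);t("grBR",630,306,.045)
t("stopT",668,237,.062);t("stopB",656,314,.062)
t("stopfaceT",640,237,.062)
t("fingertip",388,342,T[2])
m=regions_of(p,"bar")
for q in m[:3]:
    c,rad=cv2.minEnclosingCircle(np.argwhere(q["pixels"])[:,::-1].astype(np.float32));print(q["score"],q["point"],c,rad)
save(p,"w3.png",(120,230,270,460),4)
E
```

```text
baseTL [ 0.4092 -0.1734  0.008 ] tool xy [0.0397 0.04  ]
baseBL [ 0.4561 -0.2386  0.008 ] tool xy [-0.0406  0.0406]
baseTR [ 0.5588 -0.0716  0.008 ] tool xy [0.0364 0.221 ]
bartop [ 0.4648 -0.1863  0.078 ] tool xy [-0.003  0.078]
stepTL [ 0.4323 -0.1787  0.03  ] tool xy [0.022  0.0558]
stepBL [ 0.4594 -0.2164  0.03  ] tool xy [-0.0244  0.0561]
grTL [ 0.4619 -0.1486  0.045 ] tool xy [0.0295 0.0974]
grTR [ 0.5406 -0.0947  0.045 ] tool xy [0.028  0.1928]
grBL [ 0.498  -0.1982  0.045 ] tool xy [-0.0319  0.0981]
grBR [ 0.5761 -0.1429  0.045 ] tool xy [-0.0319  0.1939]
stopT [ 0.5511 -0.0899  0.062 ] tool xy [0.0259 0.2041]
stopB [ 0.5858 -0.1374  0.062 ] tool xy [-0.033   0.2049]
stopfaceT [ 0.5345 -0.1016  0.062 ] tool xy [0.0259 0.1838]
fingertip [ 0.3955 -0.2227  0.2186] tool xy [0.0074 0.0004]
0.88 [182.1, 324.8] (327.0, 183.5) 19.704158782958984
0.82 [72.6, 449.2] (449.131591796875, 74.95613861083984) 27.064393997192383
0.65 [22.0, 406.2] (404.0, 24.0) 27.658733367919922
```

View pics/w3.png

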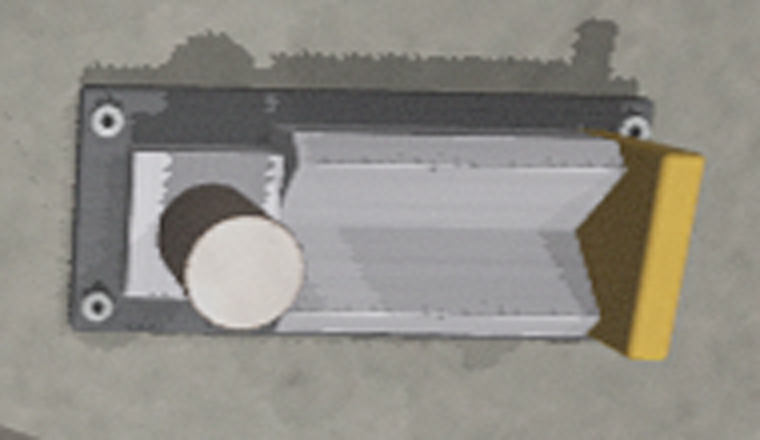

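The crop shows the brown-sided bar with a bright end at wrist pixel (188,331), on the step left of the vee. The yellow stop is at right, col about 430. The black and orange look-alikes are elsewhere. I'll descend behind it and approach.

Call:
jog_arm([
  {"dx": 0,"dy": 0,"dz": 0,"yaw": 0.014},
  {"dx": -0.0015,"dy": 0,"dz": 0.03,"yaw": 0},
  {"dx": 0,"dy": 0,"dz": 0.03,"yaw": 0},
  {"dx": 0,"dy": 0,"dz": 0.03,"yaw": 0},
  {"dx": 0,"dy": 0,"dz": 0.03,"yaw": 0},
  {"dx": 0,"dy": 0,"dz": 0.0275,"yaw": 0},
  {"dx": 0,"dy": 0.02,"dz": 0,"yaw": 0},
  {"dx": 0,"dy": 0.016,"dz": 0,"yaw": 0},
  {"dx": 0,"dy": 0,"dz": 0,"yaw": 0},
  {"dx": 0,"dy": 0,"dz": 0,"yaw": 0},
])

```text
t: 6.2
tcp_pos: [0.43, -0.2097, 0.0712]
tool_rot: [[-0.567, 0.824, -0.0], [0.824, 0.567, -0.0], [0.0, -0.0, -1.0]]
ft_force: [-0.2, 0.5, -1.0]
opening: 0.002
finger_force: 0.0
```

```bash
python3 - <<'E'
from h import *
p=get_image("wrist");save(p,"w4.png",(110,384,150,460),2)
E
```

```text
(no output)
```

View pics/w4.png

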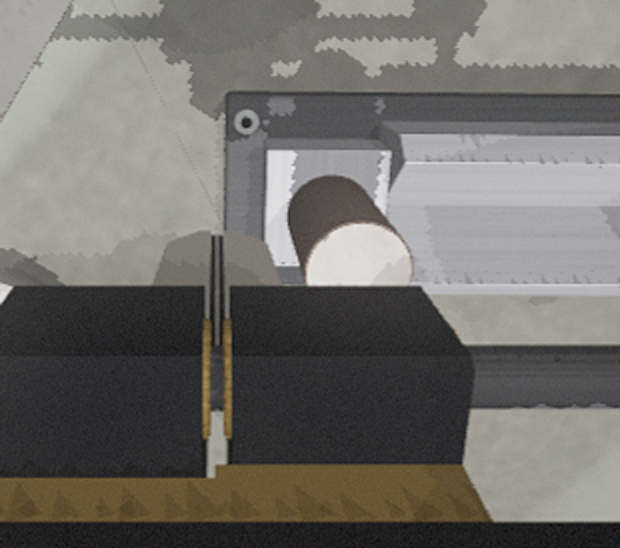

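The wrist view shows the fingers' right flank (col about 275 in the crop), roughly 9 mm short of the bar's near side (col about 305). Next I push slowly.

Call:
jog_arm([
  {"dx": 0,"dy": 0.003,"dz": 0,"yaw": 0},
  {"dx": 0,"dy": 0.003,"dz": 0,"yaw": 0},
  {"dx": 0,"dy": 0.003,"dz": 0,"yaw": 0},
  {"dx": 0,"dy": 0.003,"dz": 0,"yaw": 0},
  {"dx": 0,"dy": 0.003,"dz": 0,"yaw": 0},
  {"dx": 0,"dy": 0.003,"dz": 0,"yaw": 0},
])

```text
t: 6.85
tcp_pos: [0.4449, -0.2001, 0.0719]
tool_rot: [[-0.566, 0.824, -0.0], [0.824, 0.566, -0.001], [-0.001, -0.001, -1.0]]
ft_force: [-6.7, -3.2, 13.9]
opening: 0.003
finger_force: 7.6
```

Call:
jog_arm([
  {"dx": 0,"dy": 0.003,"dz": 0,"yaw": 0},
  {"dx": 0,"dy": 0.003,"dz": 0,"yaw": 0},
  {"dx": 0,"dy": 0.003,"dz": 0,"yaw": 0},
  {"dx": 0,"dy": 0.003,"dz": 0,"yaw": 0},
  {"dx": 0,"dy": 0.003,"dz": 0,"yaw": 0},
  {"dx": 0,"dy": 0.002,"dz": 0,"yaw": 0},
  {"dx": 0,"dy": 0,"dz": 0,"yaw": 0},
  {"dx": 0,"dy": 0,"dz": 0,"yaw": 0},
])

```text
t: 7.65
tcp_pos: [0.4636, -0.1929, 0.0771]
tool_rot: [[-0.566, 0.824, 0.01], [0.824, 0.566, -0.006], [-0.011, 0.005, -1.0]]
ft_force: [-2.7, -2.7, 29.3]
opening: 0.008
finger_force: 11.6
```

```bash
python3 - <<'E'
from h import *
p=get_image("wrist");save(p,"w5.png",(90,384,100,460),2)
p=get_image("scene");a=p["frame"][170:240,240:330,::-1]
w=cv2.imread("pics/w5.png")[:400];b=cv2.resize(a,None,fx=400/70*.6,fy=400/70*.6)
w[:b.shape[0],-b.shape[1]:]=b;cv2.imwrite("pics/w5.png",w)
E
```

```text
(no output)
```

View pics/w5.png

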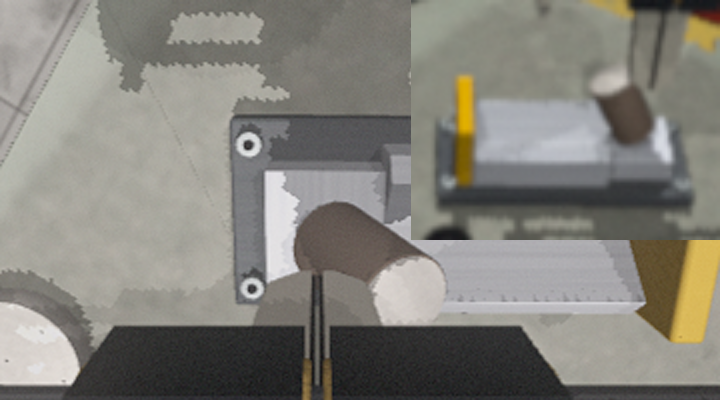

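The bar is tilted about 25–30° towards the stop. The finger has wedged by friction (29 N upward), so I ease the tool up while still pushing forward slightly.

Call:
jog_arm([
  {"dx": 0,"dy": 0,"dz": -0.002,"yaw": 0},
  {"dx": 0,"dy": 0.001,"dz": -0.002,"yaw": 0},
  {"dx": 0,"dy": 0.001,"dz": -0.002,"yaw": 0},
  {"dx": 0,"dy": 0.001,"dz": -0.001,"yaw": 0},
])

```text
t: 8.15
tcp_pos: [0.4619, -0.1884, 0.0788]
tool_rot: [[-0.566, 0.824, 0.001], [0.824, 0.566, -0.001], [-0.001, 0.001, -1.0]]
ft_force: [-0.1, -1.2, 2.6]
opening: 0.005
finger_force: 1.0
```

```bash
python3 - <<'E'
from h import *
p=get_image("scene");a=p["frame"][160:240,230:340,::-1]
p=get_image("wrist");w=p["frame"][100:300,150:420,::-1]
f=lambda i,s:cv2.resize(i,None,fx=s,fy=s,interpolation=2)
a=f(a,3.6);w=f(w,1.44)
cv2.imwrite("pics/w6.png",np.hstack([a,w[:288]]))
E
```

```text
(no output)
```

View pics/w6.png

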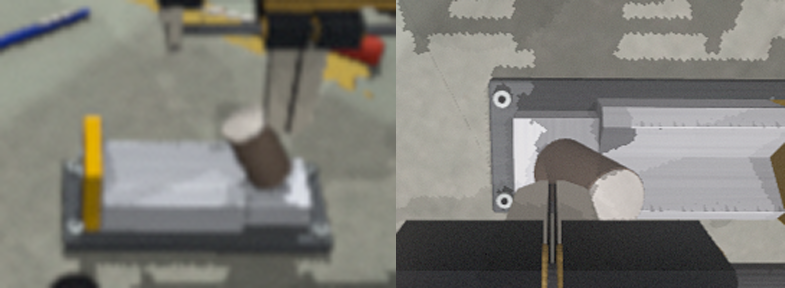

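It is unloaded now, with the bar still leaning on the fingers at about 30°. I keep pushing with a slight rise.

Call:
jog_arm([
  {"dx": 0,"dy": 0.0015,"dz": -0.001,"yaw": 0},
  {"dx": 0,"dy": 0.0015,"dz": -0.001,"yaw": 0},
  {"dx": 0,"dy": 0.0015,"dz": -0.0005,"yaw": 0},
  {"dx": 0,"dy": 0.0015,"dz": -0.0005,"yaw": 0},
  {"dx": 0,"dy": 0.002,"dz": 0,"yaw": 0},
  {"dx": 0,"dy": 0,"dz": 0,"yaw": 0},
])

```text
t: 8.85
tcp_pos: [0.468, -0.1835, 0.081]
tool_rot: [[-0.566, 0.824, -0.0], [0.824, 0.566, 0.0], [0.0, -0.0, -1.0]]
ft_force: [-0.3, -0.2, -0.2]
opening: 0.006
finger_force: 0.0
```

```bash
cat > look.py <<'E'
from h import *
import sys
p=get_image("scene");a=p["frame"][160:240,230:340,::-1]
p=get_image("wrist");w=p["frame"][100:300,150:420,::-1]
f=lambda i,s:cv2.resize(i,None,fx=s,fy=s,interpolation=2)
cv2.imwrite("pics/%s.png"%sys.argv[1],np.hstack([f(a,3.6),f(w,1.44)[:288]]))
for q in regions_of(p,"bar")[:3]:
    c=cv2.boundingRect(np.argwhere(q["pixels"])[:,::-1].astype(np.int32));print(q["score"],q["point"],c)
for q in landmark_of(p,"bar_top")[:3]:print("top",q)
E
python3 look.py w7
```

```text
0.63 [44.2, 458.4] (410, 9, 91, 66)
0.6 [221.7, 293.1] (244, 198, 83, 55)
top {'point': [35.9, 476.4], 'score': 0.88}
top {'point': [243.3, 312.4], 'score': 0.76}
```

Call:
jog_arm([
  {"dx": 0,"dy": -0.015,"dz": 0,"yaw": 0},
  {"dx": 0,"dy": -0.025,"dz": 0,"yaw": 0},
  {"dx": 0,"dy": -0.015,"dz": 0,"yaw": 0},
  {"dx": 0,"dy": 0,"dz": 0,"yaw": 0},
])

```text
t: 9.45
tcp_pos: [0.4209, -0.216, 0.081]
tool_rot: [[-0.564, 0.826, -0.0], [0.826, 0.564, -0.0], [0.0, -0.001, -1.0]]
ft_force: [-0.6, 0.5, -0.5]
opening: 0.007
finger_force: 0.0
```

```bash
python3 look.py w8
```

```text
0.93 [215.0, 387.5] (346, 195, 85, 45)
0.8 [54.8, 500.8] (483, 27, 29, 47)
top {'point': [217.8, 415.0], 'score': 0.85}
```

View pics/w8.png

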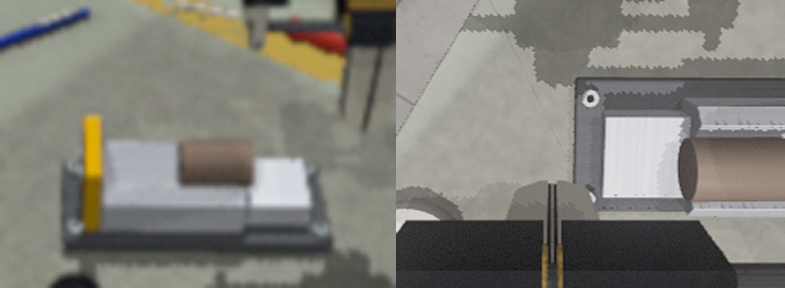

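The bar lies in the groove, with its rear end near the groove's start. Next I lower the shut fingers behind it and push.

Call:
jog_arm([
  {"dx": 0.001,"dy": 0,"dz": 0.015,"yaw": 0},
  {"dx": 0,"dy": 0,"dz": 0.015,"yaw": 0},
  {"dx": 0,"dy": 0,"dz": 0.012,"yaw": 0},
  {"dx": 0,"dy": 0.015,"dz": 0,"yaw": 0},
  {"dx": 0,"dy": 0.015,"dz": 0,"yaw": 0},
  {"dx": 0,"dy": 0.01,"dz": 0,"yaw": 0},
  {"dx": 0,"dy": 0.005,"dz": 0,"yaw": 0},
  {"dx": 0,"dy": 0.003,"dz": 0,"yaw": 0},
  {"dx": 0,"dy": 0.003,"dz": 0,"yaw": 0},
  {"dx": 0,"dy": 0.003,"dz": 0,"yaw": 0},
  {"dx": 0,"dy": 0.003,"dz": 0,"yaw": 0},
])

```text
t: 10.75
tcp_pos: [0.4682, -0.1823, 0.0393]
tool_rot: [[-0.566, 0.824, -0.002], [0.824, 0.566, -0.001], [0.0, -0.002, -1.0]]
ft_force: [-4.2, -1.9, 2.8]
opening: 0.003
finger_force: 2.8
```

Call:
jog_arm([
  {"dx": 0,"dy": 0.004,"dz": 0,"yaw": 0},
  {"dx": 0,"dy": 0.004,"dz": 0,"yaw": 0},
  {"dx": 0,"dy": 0.004,"dz": 0,"yaw": 0},
  {"dx": 0,"dy": 0.004,"dz": 0,"yaw": 0},
  {"dx": 0,"dy": 0.004,"dz": 0,"yaw": 0},
])

```text
t: 11.25
tcp_pos: [0.4846, -0.171, 0.0391]
tool_rot: [[-0.566, 0.825, -0.002], [0.825, 0.566, -0.001], [0.0, -0.002, -1.0]]
ft_force: [-4.4, -3.0, 2.1]
opening: 0.008
finger_force: 2.6
```

```bash
python3 look.py w9
```

```text
0.9 [30.9, 462.5] (409, 0, 103, 68)
0.73 [232.9, 330.7] (283, 217, 94, 51)
0.55 [339.6, 492.8] (491, 330, 6, 17)
top {'point': [246.2, 362.4], 'score': 0.93}
```

Sliding steadily at about 5 N, with roughly 24 mm to go.

Call:
jog_arm([
  {"dx": 0,"dy": 0.003,"dz": 0,"yaw": 0},
  {"dx": 0,"dy": 0.003,"dz": 0,"yaw": 0},
  {"dx": 0,"dy": 0.003,"dz": 0,"yaw": 0},
  {"dx": 0,"dy": 0.003,"dz": 0,"yaw": 0},
  {"dx": 0,"dy": 0.003,"dz": 0,"yaw": 0},
  {"dx": 0,"dy": 0.003,"dz": 0,"yaw": 0},
  {"dx": 0,"dy": 0.0015,"dz": 0,"yaw": 0},
  {"dx": 0,"dy": 0.0015,"dz": 0,"yaw": 0},
])

```text
t: 12.25
tcp_pos: [0.5029, -0.1584, 0.0391]
tool_rot: [[-0.566, 0.824, -0.0], [0.824, 0.566, 0.0], [0.0, -0.0, -1.0]]
ft_force: [-2.7, -2.3, 1.2]
opening: 0.006
finger_force: 2.2
```

Call:
jog_arm([
  {"dx": 0,"dy": 0.001,"dz": 0,"yaw": 0},
  {"dx": 0,"dy": 0.001,"dz": 0,"yaw": 0},
  {"dx": 0,"dy": 0.001,"dz": 0,"yaw": 0},
])

```text
t: 12.55
tcp_pos: [0.5053, -0.1568, 0.0391]
tool_rot: [[-0.566, 0.824, -0.0], [0.824, 0.566, -0.0], [0.0, -0.0, -1.0]]
ft_force: [-3.0, -2.0, 0.8]
opening: 0.003
finger_force: 2.1
```

Call:
jog_arm([
  {"dx": 0,"dy": 0.001,"dz": 0,"yaw": 0},
  {"dx": 0,"dy": 0.001,"dz": 0,"yaw": 0},
])

```text
t: 12.75
tcp_pos: [0.507, -0.1556, 0.0391]
tool_rot: [[-0.566, 0.824, 0.0], [0.824, 0.566, -0.0], [-0.0, 0.0, -1.0]]
ft_force: [-4.7, -2.8, 1.6]
opening: 0.005
finger_force: 2.1
```

Call:
jog_arm([
  {"dx": 0,"dy": 0.001,"dz": 0,"yaw": 0},
  {"dx": 0,"dy": 0.001,"dz": 0,"yaw": 0},
])

```text
t: 12.95
tcp_pos: [0.5077, -0.1552, 0.039]
tool_rot: [[-0.566, 0.824, -0.002], [0.824, 0.566, -0.001], [0.0, -0.002, -1.0]]
ft_force: [-10.9, -7.1, 6.2]
opening: 0.006
finger_force: 7.0
```

The force has risen to 13 N and the TCP has stalled, which points to contact with the stop. I add one more millimetre, then back off.

Call:
jog_arm([
  {"dx": 0,"dy": 0.001,"dz": 0,"yaw": 0},
  {"dx": 0,"dy": 0,"dz": 0,"yaw": 0},
])

```text
t: 13.15
tcp_pos: [0.5077, -0.1552, 0.039]
tool_rot: [[-0.566, 0.824, -0.004], [0.824, 0.566, -0.002], [0.001, -0.004, -1.0]]
ft_force: [-12.1, -8.7, 7.1]
opening: 0.006
finger_force: 7.8
```

Call:
jog_arm([
  {"dx": 0,"dy": -0.003,"dz": 0,"yaw": 0},
  {"dx": 0,"dy": -0.01,"dz": 0,"yaw": 0},
  {"dx": 0,"dy": -0.02,"dz": 0,"yaw": 0},
  {"dx": 0,"dy": -0.02,"dz": -0.01,"yaw": 0},
  {"dx": 0,"dy": -0.02,"dz": -0.04,"yaw": 0},
  {"dx": 0,"dy": -0.01,"dz": -0.04,"yaw": 0},
  {"dx": 0,"dy": 0,"dz": -0.04,"yaw": 0},
  {"dx": 0,"dy": 0,"dz": 0,"yaw": 0},
  {"dx": 0,"dy": 0,"dz": 0,"yaw": 0},
])

```text
t: 14.05
tcp_pos: [0.4419, -0.2014, 0.1705]
tool_rot: [[-0.566, 0.824, 0.003], [0.824, 0.566, -0.001], [-0.003, 0.002, -1.0]]
ft_force: [0.3, -0.2, 0.6]
opening: 0.005
finger_force: 0.0
```

```bash
python3 - <<'E'
from h import *
p=get_image("wrist");w=p["frame"][100:250,230:470,::-1]
for q in landmark_of(p,"bar_mid")[:3]:print("mid",np.round(onz(p,q["point"],.046),4),q)
q=get_image("top");b=q["frame"][170:245,225:325,::-1]
f=lambda i,s:cv2.resize(i,None,fx=s,fy=s,interpolation=2)
w=f(w,2);b=f(b,4);cv2.imwrite("pics/w10.png",np.hstack([w,b]))
E
```

```text
mid [ 0.5003 -0.0223  0.046 ] {'point': [65.2, 423.1], 'score': 0.87}
mid [ 0.4281 -0.0162  0.046 ] {'point': [7.7, 366.2], 'score': 0.66}
mid [ 0.5372 -0.1308  0.046 ] {'point': [183.9, 375.7], 'score': 0.56}
```

View pics/w10.png

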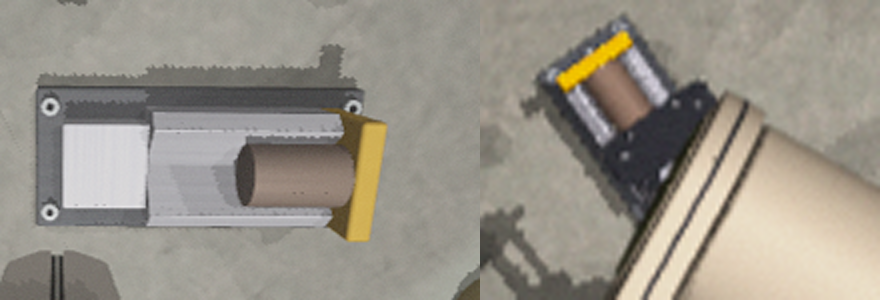

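The bar lies in the vee with its end against the yellow plate (wrist crop col about 352, no gap visible in the top view). The robot is clear, so I'm handing in.

```bash
python3 -c "
from rig import *
print(sign_off())"
```

```text
the job is handed in; nothing more can be done
None
```

I tipped the brown bar into the vee groove and pushed it along until its end met the yellow stop plate, then handed the job in at about 14 s with the arm clear; the only hitch was the finger briefly wedging on the bar during tipping (29 N peak reading), and no score came back.

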